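# Unlock a luthier's spring clamp and hold its jaw open at the ball notch

## Robot

A 6-joint arm with a two-finger parallel gripper is mounted at the origin on the work surface. World frame = base frame: x ahead of the robot, y to its left, z up, the work surface at z = 0. Lengths are in m, angles in rad, forces in N, time in s.
With the tool pointing down it reaches from about 0.35 to 0.975 m from the base axis. Payload 17.4 kg.
Tool frame: the origin (TCP) lies at the centre of the arm's flange, where the gripper is bolted on; the fingertips stand r.tips_ahead ahead of it and the grasp point (between the pads) lies 155 mm ahead of it (r.tips_ahead is the distance from the TCP to the fingertips, in m); z points along the fingers, y is the direction in which the jaws open and shut (so a half turn about z gives the same grasp; the last joint's range is limited). The gripper opens to 85 mm and grips with 20 to 120 N. Pads are 22 mm wide; open, the fingers measure 114 mm over their backs; the gripper's body (76 mm by 85 mm) begins 54 mm behind the grasp point. The pads swing forward as they close: fully open they stand 13 mm farther back than shut.
Start: joints at [1.208, 0.116, 1.442, -0, 1.584, -0.038], TCP at [0.215, 0.64, 0.405] pointing down, gripper open.
Joint ranges: [-2.83, 2.83], [-0.83, 2.19], [0.07, 2.5], [-1.14, 4.28], [0.01, 3], [-2.97, 2.97]. Speed limits (rad/s): [1.89, 1.89, 2.22, 3.14, 3.14, 3.14].

## Interface

Orientations are given as a unit quaternion [x, y, z, w].
In Python, from workcell import r, viewer, models gives the robot as it stands. The module is installed in compiled form; this text tells all that it offers.
- The arm moves only by the shell command python3 -m pendant 'ROWS' [OPENING]. ROWS is JSON, a list of rows, each a list of 6 numbers: the shift along the world's x, y, z in cm, then the turn, a rotation vector about the world's x, y, z in rad. A call has exactly 8 rows; each row is the pose to reach, as a shift and turn from the pose commanded when the call began; what a row does not reach only later rows make up. A row lasts 1/8 s, in which the tool goes at most 62.5 mm and 10.7 degrees, less where a joint would pass 70% of its speed; a pose out of reach is approached as far as the arm can. A call with a gripper value outside its range is refused whole. OPENING is the opening in per cent of the stroke, from 0 (shut) to 100 (fully open), set as the call begins (- or left out, the last holds). The fingers move at their own pace and stop on an object; the grip force is fixed at half the most. Time passes only in rows, so rows that repeat a pose let the fingers close, or fill a call up. It gives the time, the measured TCP pose, the force and the opening at its end, in the units of the state.
- r.observe(): the state, without advancing time (a new reading comes with each control period).
- viewer.get_image(name): name is "side" or "top" or "wrist"; returns a dict with "img" (400x640x3 uint8, blue, green, red), "fx", "fy", "cx", "cy" (pixels), "rvec" (rotation vector, rad) and "tvec" (3), from world to camera coordinates, as OpenCV has them. Camera axes: x right, y down, z forward; pixel columns grow to the right and rows downward; lengths in m; the calibration is good to about 2 mm. A picture is of the moment at which its call begins. There is no depth.
- r.hand_in(): hands the job in, once; it reports no verdict.
Trained networks look in the newest picture that a camera, given by its name, has taken for a name from the list of things; names that differ only in an ending like _2 or _b are one class to them, and where a whole thing is asked for, a point or a joint stands for the part that bears it (a point fixed in the world has none). Each returns a list of dicts, best first, with "conf" (0 to 1); they miss things now and then, are a little off and sometimes report something else, mostly with a low value. They report only what shows in the picture. A call takes as long as a camera call. They do not tell look-alikes from the thing itself.
- models.masks_of(camera, thing): "pixels" (400x640 bool, what is visible of it) and "box" ([centre column, centre row, width, height] in pixels, round what is visible of it).
- models.landmark_of(camera, thing): "xy" ([column, row] in pixels: a listed point, or the origin of a listed thing).
The state is a dict: "time_s": time; "qpos": joint angles; "joint_vel": joint speeds; "tau": joint torques, N m; "ee_pos": TCP position; "eef_rot": TCP orientation; "wrist_force": force on the tool from outside, world axes, zero at the start; "torque": the same for the moment, N m; "opening": finger opening in m.
Only numpy, scipy, OpenCV 4.12 (cv2) and the standard library are available. Lean on these libraries where they do the work, as an engineer would, in place of code of your own. Each camera call takes 0.05 s, during which the arm holds its last target.

## Task

Open the spring jaw of the small bridge clamp so that a blank can be laid in: put the wooden-handled key in the slotted latch screw, turn it anticlockwise as far as it goes and leave the key standing in the screw. Then take the jaw by its green handle and draw it away from the fixed jaw, against its spring, until its ball clicks into the notch of the brass strip, and finish while holding it there, since the spring pulls it back if you let go. Do not disturb the varnish jar, the chisel or the loose blank.

Things in the scene. Friction and masses are not known exactly. Their poses are not given: they have to be found in the camera images.
- clamp: Bridge clamp, fixed to the bench: pale maple base 120 (x) x 350 (y) x 16 mm high, origin at the centre of its underside. Its +y axis is the direction in which the spring jaw is drawn open; z is up. A dark fixed jaw 50 mm wide and 36 mm high stands on the base at y = -155 mm, the latch screw at x = +32, y = +130 mm.
- jaw: Spring jaw: carriage sliding only along the clamp's +y, 0 to 90 mm. Origin on the base's top under its middle (clamp x 0, y -85, z 16 mm when shut). A spring pulls it shut (6 N shut, about 7 N at the notch, more than the notch can hold). Its steel tail bar, 16 mm wide, runs along +y; a locked pawl stops the bar after about 12 mm. An arm to -x carries the sprung ball.
- jaw_handle (a point): Grip point of the green upright handle on the jaw, 18 mm below the handle's top. The handle is 30 mm along the clamp's x, 18 mm along its y, its top is 96 mm above the bench; it is free all round from 36 mm below its top upwards.
- jaw_ball (a point): Centre of the sprung steel ball (10 mm across) under the end of the jaw's arm, 42 mm to -x of the centre line, moving with the jaw. It is in the notch when it is at y = 0 of notch. Pull felt: up 4.5 N on meeting the first ridge 13 mm before the notch, fading to its crest, up to 4.5 N below the spring's pull on the way down into the notch, then a jump of about 9 N at the second ridge.
- notch: Brass notch strip 20 x 36 x 3 mm, fixed on the clamp's base beside the rail, at a different place along the rail each time; origin at the centre of its underside, same axes as the clamp. Two round ridges, 4 mm proud of it, cross it at y = -6.7 and +6.7 mm (their crests); the notch is the valley between them at y = 0.
- latch (a joint): Turn of the latch screw, rad: 0 locked, grows anticlockwise seen from above, stop at 1.15 (66 degrees), starts between 0 and 0.2. It is a little stiff (about 0.12 N m) and stays where it is left. Its steel pawl, 50 mm long, swings out of the tail bar's way.
- screw_slot (a point): Centre of the mouth of the slot in the latch screw's steel head (head about 36 mm across, its top 42 mm above the bench). The slot is 22.5 mm long, 6.5 mm wide, 14 mm deep, closed at both ends; x is along the slot, z up; it turns with the screw.
- key: Latch key, upright in its block: origin at the steel blade's tip, z up to the handle, x along the blade's width. Blade 20 (x) x 4 (y) x 14 mm with tapered tip; round shoulder 30 mm across, z 14 to 21 mm, rests on the screw head so the key stands alone; shaft 12 mm; pale wooden handle 44 (x) x 18 (y) mm, z 58 to 94 mm. 0.14 kg. Play in the screw's slot 0.1 rad; half a turn is the same.
- key_block: Dark wooden block 70 x 70 x 30 mm that holds the key, fixed; origin at the centre of its underside. The blade stands 14 mm deep in a loose slot, the key's shoulder on its top; lift straight up.
- varnish: Amber varnish jar 56 mm across, 90 mm high, loose; origin at the centre of its underside. Leave alone.
- chisel: Chisel with a dark wooden handle, 195 mm long along its x, 26 mm thick, lying loose; origin under its middle. Leave alone.
- blank: Loose violin bridge blank, 33 x 42 x 6 mm, pale wood; origin at the centre of its underside. Leave alone.
Things that resemble listed ones, but are neither listed nor needed, are in the scene too. Leave any black or turquoise look-alike of the key alone.

How it is judged:
By the outcome, as a careful person would: the job done as asked, in the order asked, and still so for the second after the job is handed in, while the arm keeps its last pose, push and grip.
It also fails if it takes over 58 s, if anything falls off the work surface, if the arm or the gripper's body presses on something with over 40 N, if the wrist force passes 120 N, or if a joint passes its speed limit or range.

## Working session

There is one attempt and no reset: what is moved stays moved. The work goes in short steps, Python scripts to look and compute and a shell command to move; the robot and the scene stay as the last step left them, time stands still between calls to the robot, and variables do not carry over. Pictures are saved under pics/ and viewed, and the job is handed in when it is done.

```bash
mkdir -p pics
cat > h.py <<'E'
import numpy as np, cv2
from workcell import r, viewer, models
def cam(n):
    d=viewer.get_image(n); return d
def ray(d,uv):
    R=cv2.Rodrigues(np.array(d['rvec'],float))[0]; t=np.array(d['tvec'],float).ravel()
    c=-R.T@t; v=R.T@np.array([(uv[0]-d['cx'])/d['fx'],(uv[1]-d['cy'])/d['fy'],1.])
    return c,v/np.linalg.norm(v)
def atz(d,uv,z):
    c,v=ray(d,uv); return c+v*(z-c[2])/v[2]
def proj(d,P):
    R=cv2.Rodrigues(np.array(d['rvec'],float))[0]; t=np.array(d['tvec'],float).ravel()
    p=R@np.array(P,float)+t; return np.array([d['fx']*p[0]/p[2]+d['cx'],d['fy']*p[1]/p[2]+d['cy']])
def tri(obs):
    A=np.zeros((3,3));b=np.zeros(3)
    for d,uv in obs:
        c,v=ray(d,uv);M=np.eye(3)-np.outer(v,v);A+=M;b+=M@c
    P=np.linalg.solve(A,b); return P,[np.round(proj(d,P)-uv,1) for d,uv in obs]
E
python3 - <<'E'
from h import *
for n in ['top','side','wrist']:
    d=cam(n); cv2.imwrite(f'pics/a_{n}.png',d['img'])
    c,v=ray(d,(320,200)); print(n,c.round(3),v.round(3),d['fx'])
    for t in ['clamp','jaw_handle','jaw_ball','notch','screw_slot','key','key_block','varnish','chisel','blank']:
        print(t,[(np.round(q['xy']).tolist(),round(q['conf'],2)) for q in models.landmark_of(n,t)][:4])
s=r.observe(); print(s['time_s'],s['ee_pos'],s['eef_rot'],s['wrist_force'],r.tips_ahead)
E
```

```text
top [ 4.080e-01 -1.000e-03  1.123e+00] [ 0.145 -0.005 -0.989] 386.3890245264696
clamp [([303.0, 202.0], 0.74)]
jaw_handle [([335.0, 204.0], 0.95)]
jaw_ball [([332.0, 204.0], 0.73), ([332.0, 221.0], 0.56)]
notch [([312.0, 214.0], 0.45)]
screw_slot [([261.0, 181.0], 0.66)]
key [([398.0, 235.0], 0.74), ([427.0, 270.0], 0.72), ([433.0, 227.0], 0.5)]
key_block [([435.0, 230.0], 0.62)]
varnish [([198.0, 224.0], 0.75)]
chisel [([325.0, 138.0], 0.63)]
blank [([329.0, 267.0], 0.69)]
side [ 0.412 -0.688  0.606] [ 0.213  0.786 -0.581] 390.9340298627999
clamp [([306.0, 225.0], 0.73)]
jaw_handle [([303.0, 224.0], 0.74)]
jaw_ball [([285.0, 242.0], 0.75)]
notch [([284.0, 226.0], 0.58), ([300.0, 372.0], 0.35)]
screw_slot [([317.0, 182.0], 0.48)]
key [([301.0, 368.0], 0.87), ([226.0, 378.0], 0.6), ([275.0, 317.0], 0.56)]
key_block [([305.0, 220.0], 0.75), ([301.0, 372.0], 0.63), ([299.0, 369.0], 0.23)]
varnish [([260.0, 166.0], 0.86), ([299.0, 368.0], 0.58)]
chisel [([389.0, 233.0], 0.83)]
blank [([226.0, 256.0], 0.61)]
wrist [0.143 0.665 0.375] [ 0.284 -0.094 -0.954] 301.7200809523204
clamp []
jaw_handle []
jaw_ball []
notch []
screw_slot []
key []
key_block []
varnish []
chisel []
blank []
1.65 [0.21543831 0.63972446 0.4047272 ] [1.61703582e-01 9.86839374e-01 2.70923945e-05 1.60150470e-05] [ 0.27289296 -0.16552749  0.94821664] 0.1734
```

View pics/a_top.png

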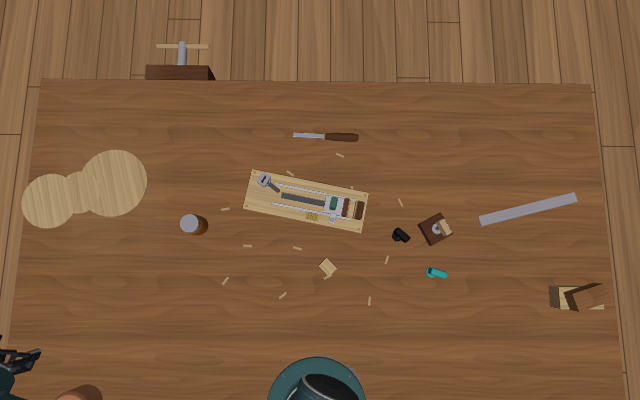

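View pics/a_side.png

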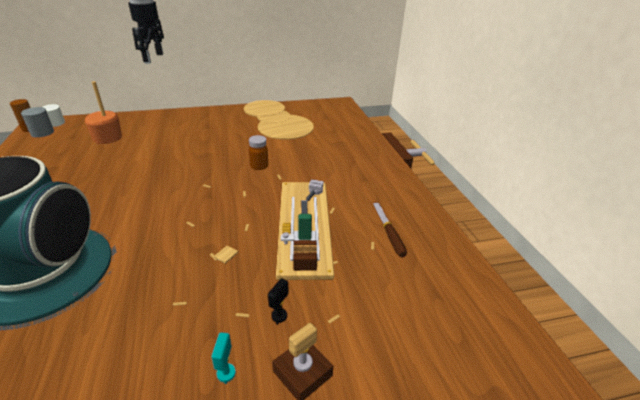

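Run:
```python
import cv2
a=cv2.imread('pics/a_top.png'); cv2.imwrite('pics/b_top1.png',cv2.resize(a[160:240,230:360],None,fx=6,fy=6,interpolation=cv2.INTER_CUBIC))
cv2.imwrite('pics/b_top2.png',cv2.resize(a[200:300,370:480],None,fx=5.5,fy=5.5,interpolation=cv2.INTER_CUBIC))
a=cv2.imread('pics/a_side.png'); cv2.imwrite('pics/b_side.png',cv2.resize(a[280:400,200:340],None,fx=5,fy=5,interpolation=cv2.INTER_CUBIC))
cv2.imwrite('pics/b_side2.png',cv2.resize(a[150:270,230:390],None,fx=5,fy=5,interpolation=cv2.INTER_CUBIC))
```

```text
(no output)
```

View crops.

View pics/b_top1.png

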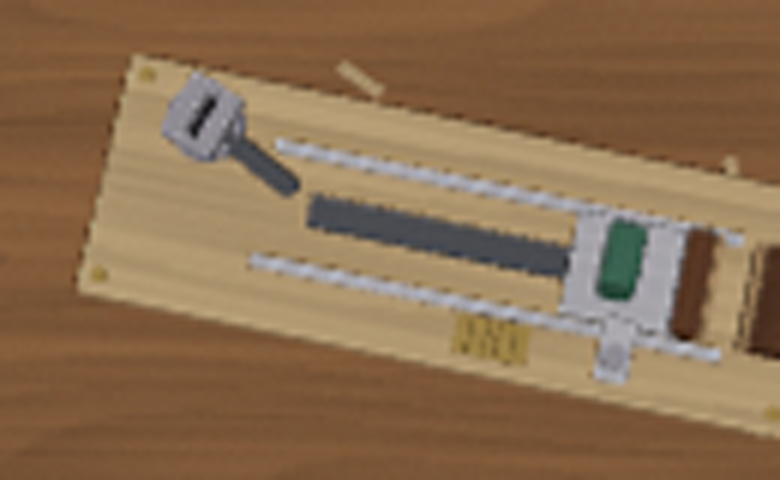

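View pics/b_top2.png

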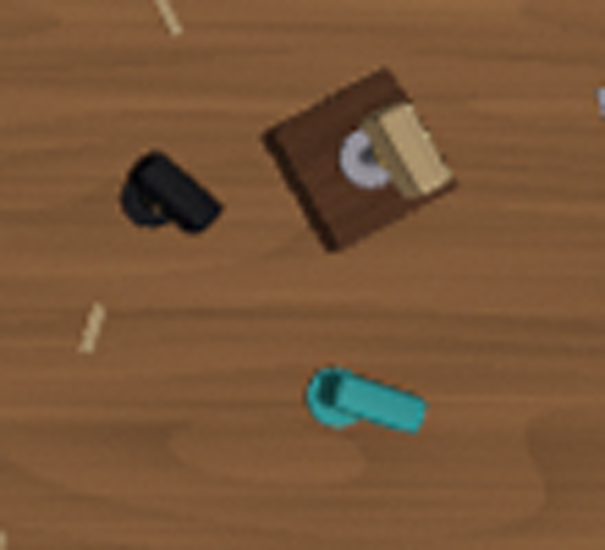

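View pics/b_side.png

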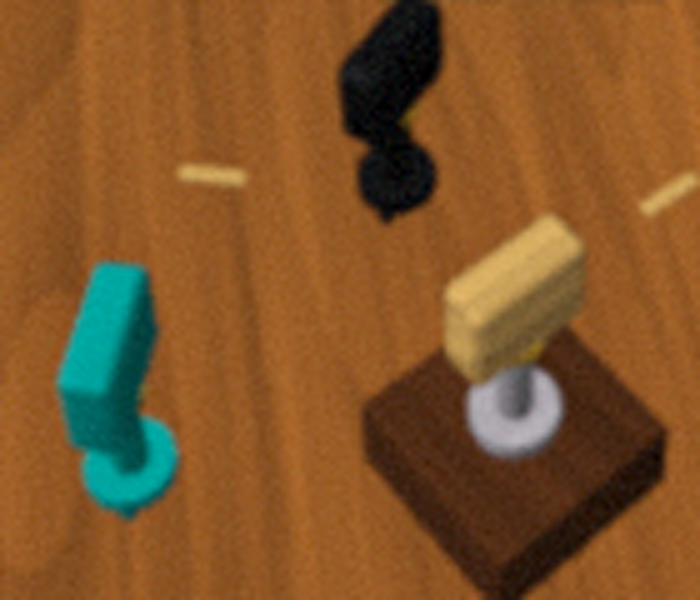

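View pics/b_side2.png

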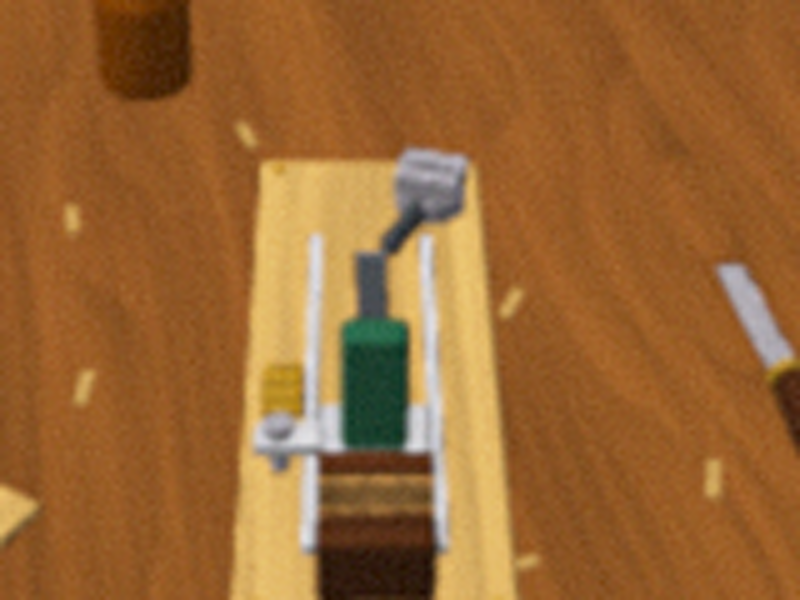

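Run:
```python
from h import *
T=cam('top');S=cam('side')
t1=lambda u,v:np.array([230+u/6,160+v/6]); t2=lambda u,v:np.array([370+u/5.5,200+v/5.5])
s1=lambda u,v:np.array([200+u/5,280+v/5]); s2=lambda u,v:np.array([230+u/5,150+v/5])
P=lambda n,x:print(n,np.round(x,4))
P('keydisc top',atz(T,t2(366,158),.037));P('keydisc side',atz(S,s1(514,408),.037)); print(tri([(T,t2(366,158)),(S,s1(514,408))]))
for n,d,pts in [('T',T,[t2(405,103),t2(455,183),t2(420,198),t2(375,118)]),('S',S,[s1(445,295),s1(552,213),s1(585,245),s1(475,320)])]:
    w=np.array([atz(d,p,.110) for p in pts]); P(n,w[:,:2]); P('c',w.mean(0)); e=w[1]-w[0]; print('yaw',np.degrees(np.arctan2(e[1],e[0])))
# clamp
c=[atz(T,p,.016) for p in [t1(135,55),t1(78,292),(369,193),(361,233)]]
for q in c:P('corner',q)
P('cc',np.mean(c,0))
e=c[0]-c[2]; e2=c[1]-c[3]; print(np.degrees(np.arctan2(e[1],e[0])),np.degrees(np.arctan2(e2[1],e2[0])),np.linalg.norm(e),np.linalg.norm(e2))
for q in [s2(262,160),s2(472,160)]: P('side corner',atz(S,q,.016))
for n,pt,z in [('slot',t1(204,117),.042),('slotA',t1(193,137),.042),('slotB',t1(215,96),.042),('handletop',t1(623,262),.096),('notch',t1(490,340),.019),('ball',t1(613,355),.03),('pawl tip',t1(293,188),.03)]:P(n,atz(T,pt,z))
P('slot side',atz(S,s2(432,160),.042)); P('handletop side',atz(S,s2(376,330),.096)); P('notch side',atz(S,s2(283,388),.019))
```

```text
keydisc top [ 0.4878 -0.3353  0.037 ]
keydisc side [ 0.4885 -0.3408  0.037 ]
(array([ 0.48877231, -0.33714852,  0.03103833]), [array([ 0. , -0.2]), array([-0.3,  0.1])])
T [[ 0.5089 -0.3327]
 [ 0.4708 -0.355 ]
 [ 0.4635 -0.3379]
 [ 0.5016 -0.3179]]
c [ 0.4862 -0.3358  0.11  ]
yaw -149.6929191967976
S [[ 0.4664 -0.346 ]
 [ 0.5031 -0.3246]
 [ 0.5103 -0.3378]
 [ 0.4734 -0.3559]]
c [ 0.4883 -0.3411  0.11  ]
yaw 30.234437643752038
corner [0.66   0.1919 0.016 ]
corner [0.5434 0.2153 0.016 ]
corner [ 0.5919 -0.1487  0.016 ]
corner [ 0.4757 -0.1242  0.016 ]
cc [0.5678 0.0336 0.016 ]
78.69930426502003 78.72500545040337 0.34733788203555677 0.3461624861229694
side corner [0.5465 0.2143 0.016 ]
side corner [0.6608 0.192  0.016 ]
slot [0.6243 0.1537 0.042 ]
slotA [0.6146 0.1587 0.042 ]
slotB [0.6345 0.1488 0.042 ]
handletop [ 0.5489 -0.043   0.096 ]
notch [0.5213 0.0174 0.019 ]
ball [ 0.5135 -0.0411  0.03  ]
pawl tip [0.5924 0.112  0.03  ]
slot side [0.629  0.1573 0.042 ]
handletop side [ 0.5542 -0.0482  0.096 ]
notch side [0.5236 0.0137 0.019 ]
```

```bash
python3 -m pendant '[[2,-3,0,0,0,-0.1],[5,-8,0,0,0,-0.25],[9,-14,0,0,0,-0.43],[13,-20.5,0,0,0,-0.6],[16.5,-26,0,0,0,-0.78],[20,-31.5,0,0,0,-0.95],[23,-36.5,0,0,0,-1.13],[25.5,-41,0,0,0,-1.3]]' 100
python3 -m pendant '[[0.3,-5.5,0,0,0,-0.18],[0.6,-11.5,0,0,0,-0.36],[0.9,-17.5,-0.5,0,0,-0.53],[1.2,-23.5,-1,0,0,-0.7],[1.5,-29.5,-2,0,0,-0.85],[1.7,-36,-3,0,0,-0.95],[1.7,-42,-4,0,0,-0.993],[1.7,-48,-5,0,0,-0.993]]'
python3 - <<'E'
from h import *
s=r.observe(); print(s['time_s'],s['ee_pos'],s['eef_rot'],s['qpos'])
E
```

```text
time_s: 2.75
ee_pos: [0.4643, 0.2396, 0.405]
eef_rot: [0.728, 0.686, 0.0, 0.0]
wrist_force: [1.0, -0.2, -0.8]
opening: 0.0855
time_s: 3.75
ee_pos: [0.4802, -0.2406, 0.3547]
eef_rot: [0.966, 0.258, 0.0, 0.0]
wrist_force: [0.8, 0.7, 1.2]
opening: 0.0851
3.75 [ 0.48015648 -0.24057621  0.35472224] [9.66015643e-01 2.58483255e-01 3.40154098e-04 2.60846462e-04] [-5.11998159e-01 -1.69880726e-01  1.80264908e+00  1.02196467e-04
  1.50797307e+00  5.35888210e-01]
```

```bash
python3 -m pendant '[[0,-4,0,0,0,0],[0,-7,0,0,0,0],[0,-8.8,0,0,0,0],[0,-8.8,0,0,0,0],[0,-8.8,0,0,0,0],[0,-8.8,0,0,0,0],[0,-8.8,0,0,0,0],[0,-8.8,0,0,0,0]]' 100
python3 - <<'E'
from h import *
W=cam('wrist'); cv2.imwrite('pics/c_wrist.png',W['img'])
T=cam('top'); cv2.imwrite('pics/c_top.png',T['img'])
s=r.observe(); print(s['time_s'],s['ee_pos'],s['wrist_force'],s['torque'])
c,v=ray(W,(320,200)); print(c,v)
print(proj(W,[.487,-.338,.11]),proj(W,[.487,-.338,.037]))
E
```

```text
time_s: 4.75
ee_pos: [0.4807, -0.3262, 0.3548]
eef_rot: [0.966, 0.259, 0.0, 0.0]
wrist_force: [-0.7, -0.2, 0.1]
opening: 0.0856
4.85 [ 0.48068833 -0.3263782   0.35474568] [ 0.5745457  -0.225986   -0.70492567] [-0.00326674  0.01680387  0.01116874]
[ 0.54687282 -0.28730944  0.32525933] [-0.25819056 -0.15315289 -0.95387726]
[337.35135013 211.9337155 ] [333.08012397 186.97109432]
```

View pics/c_wrist.png

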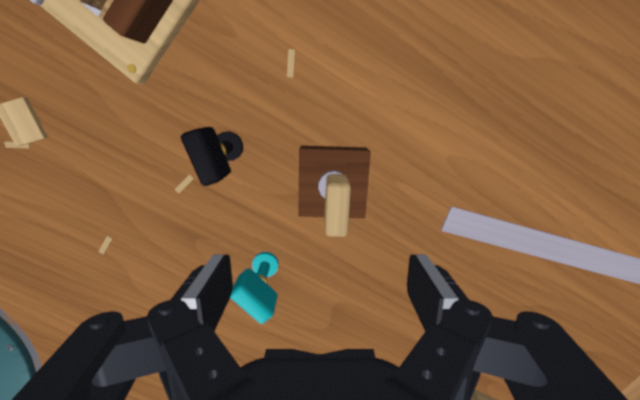

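Run:
```python
import cv2
a=cv2.imread('pics/c_wrist.png'); cv2.imwrite('pics/c_crop.png',cv2.resize(a[135:245,280:390],None,fx=5.4,fy=5.4,interpolation=cv2.INTER_CUBIC))
```

```text
(no output)
```

View pics/c_crop.png

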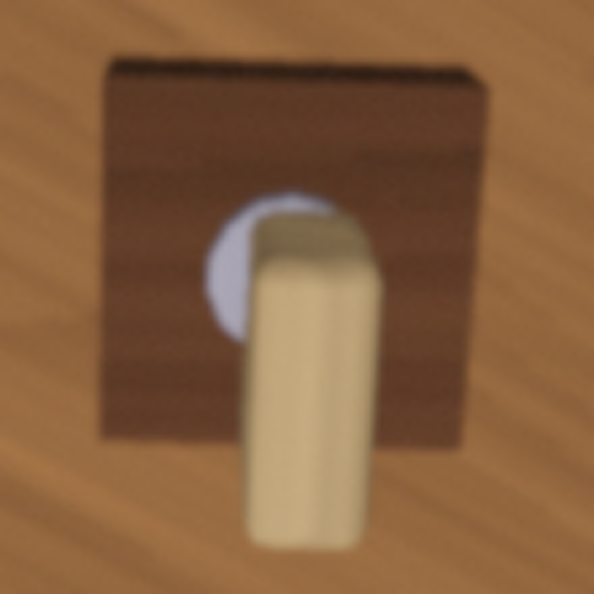

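Run:
```python
from h import *
W=cam('wrist'); c=lambda u,v:(280+u/5.4,135+v/5.4)
print('disc',atz(W,c(286,273),.037))
w=[atz(W,c(*p),.110) for p in [(258,262),(381,270),(365,549),(245,546)]]; print(np.mean(w,0)); e=w[3]-w[0];f=w[2]-w[1];print(np.degrees(np.arctan2(e[1],e[0])),np.degrees(np.arctan2(f[1],f[0])),np.linalg.norm(e),np.linalg.norm(w[1]-w[0]))
b=[atz(W,c(*p),.030) for p in [(107,75),(487,90),(462,447),(100,438)]]; print(np.mean(b,0)); e=b[3]-b[0];f=b[2]-b[1];print(np.degrees(np.arctan2(e[1],e[0])),np.degrees(np.arctan2(f[1],f[0])),np.linalg.norm(e))
```

```text
disc [ 0.48813101 -0.33730064  0.037     ]
[ 0.48774104 -0.33806095  0.11      ]
-151.977495168848 -151.31743942625954 0.04214398162882078 0.016817323171710235
[ 0.48769981 -0.33855765  0.03      ]
-152.13755036330315 -151.03493635731405 0.06984636068084624
```

```bash
python3 -m pendant '[[0.4,-0.6,-1,0,0,-0.02],[0.73,-1.15,-3,0,0,-0.028],[0.73,-1.15,-5.5,0,0,-0.028],[0.73,-1.15,-8,0,0,-0.028],[0.73,-1.15,-10,0,0,-0.028],[0.73,-1.15,-10.8,0,0,-0.028],[0.73,-1.15,-10.8,0,0,-0.028],[0.73,-1.15,-10.8,0,0,-0.028]]' 100
python3 -m pendant '[[0,0,0,0,0,0],[0,0,0,0,0,0],[0,0,0,0,0,0],[0,0,0,0,0,0],[0,0,0,0,0,0],[0,0,0,0,0,0],[0,0,0,0,0,0],[0,0,0,0,0,0]]' 0
python3 - <<'E'
from h import *
W=cam('wrist'); cv2.imwrite('pics/d_wrist.png',W['img'])
s=r.observe(); print(s['time_s'],s['ee_pos'],s['eef_rot'],s['wrist_force'],s['torque'])
E
```

```text
time_s: 5.9
ee_pos: [0.4882, -0.3382, 0.2476]
eef_rot: [0.969, 0.245, 0.0, 0.0]
wrist_force: [-0.8, -0.4, 0.7]
opening: 0.0856
time_s: 6.9
ee_pos: [0.488, -0.338, 0.2469]
eef_rot: [0.969, 0.245, 0.0, 0.0]
wrist_force: [-0.3, 0.6, 5.5]
opening: 0.0173
6.95 [ 0.48800706 -0.33802017  0.24693095] [9.69428390e-01 2.45374349e-01 1.14635967e-04 1.10463731e-04] [-0.68861982  1.7916317   5.386824  ] [0.13629384 0.10491691 0.05481195]
```

View pics/d_wrist.png

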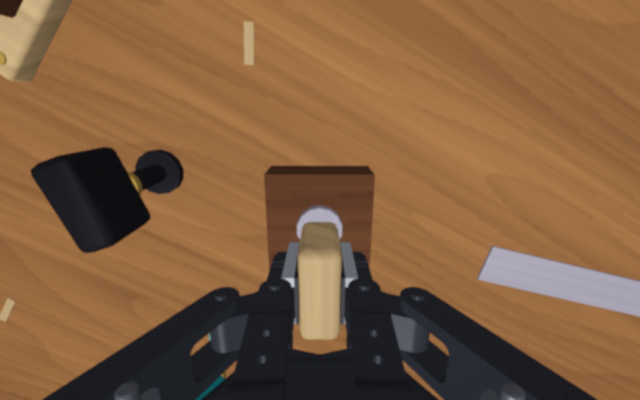

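```bash
python3 -m pendant '[[0,0,0.8,0,0,0],[0,0,2.5,0,0,0],[0,0,5,0,0,0],[0,0,8,0,0,0],[0,0,11,0,0,0],[0.5,3,12,0,0,-0.05],[1.5,7.5,12,0,0,-0.15],[3,13.5,12,0,0,-0.3]]' 0
python3 -m pendant '[[1,6,0,0,0,-0.17],[2.2,12,0,0,0,-0.34],[3.4,18,0,0,0,-0.5],[4.6,24,0,0,0,-0.64],[5.8,29.5,0,0,0,-0.66],[7,34,0,0,0,-0.66],[8,36.5,0,0,0,-0.66],[8,37.1,0,0,0,-0.66]]' 0
python3 -m pendant '[[0,0,0,0,0,0],[0,0,0,0,0,0],[0,0,0,0,0,0],[0,0,0,0,0,0],[0,0,0,0,0,0],[0,0,0,0,0,0],[0,0,0,0,0,0],[0,0,0,0,0,0]]' 0
python3 - <<'E'
from h import *
W=cam('wrist'); cv2.imwrite('pics/e_wrist.png',W['img'])
s=r.observe(); print(s['time_s'],s['ee_pos'],s['eef_rot'],s['wrist_force'],s['torque'])
E
```

```text
time_s: 7.95
ee_pos: [0.5178, -0.2022, 0.368]
eef_rot: [0.995, 0.095, 0.0, 0.0]
wrist_force: [2.0, 0.4, -0.7]
opening: 0.0172
time_s: 8.95
ee_pos: [0.5983, 0.1689, 0.3669]
eef_rot: [0.973, -0.229, -0.0, 0.0]
wrist_force: [-0.3, 0.3, -1.8]
opening: 0.0171
time_s: 9.95
ee_pos: [0.598, 0.168, 0.3667]
eef_rot: [0.973, -0.23, 0.0, -0.0]
wrist_force: [0.6, -0.4, -1.9]
opening: 0.0173
10.0 [0.59795822 0.16800925 0.36666972] [ 9.73192049e-01 -2.29993990e-01 -1.99883785e-05  1.22270613e-05] [ 0.44693789  0.87117416 -1.38006536] [ 0.0088427  -0.06687492 -0.03836013]
```

View pics/e_wrist.png

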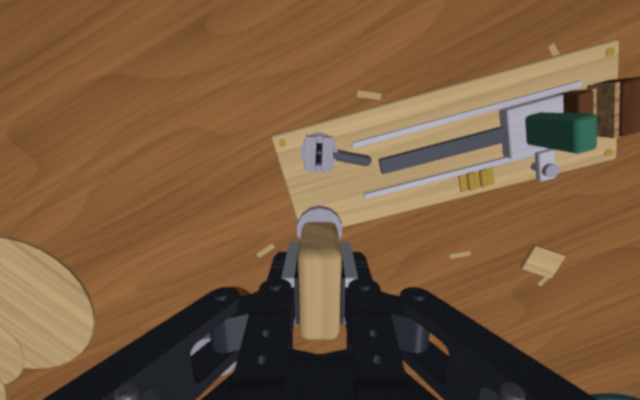

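Run:
```python
import cv2
a=cv2.imread('pics/e_wrist.png'); cv2.imwrite('pics/e_crop.png',cv2.resize(a[125:245,270:390],None,fx=5,fy=5,interpolation=cv2.INTER_CUBIC))
```

```text
(no output)
```

View pics/e_crop.png

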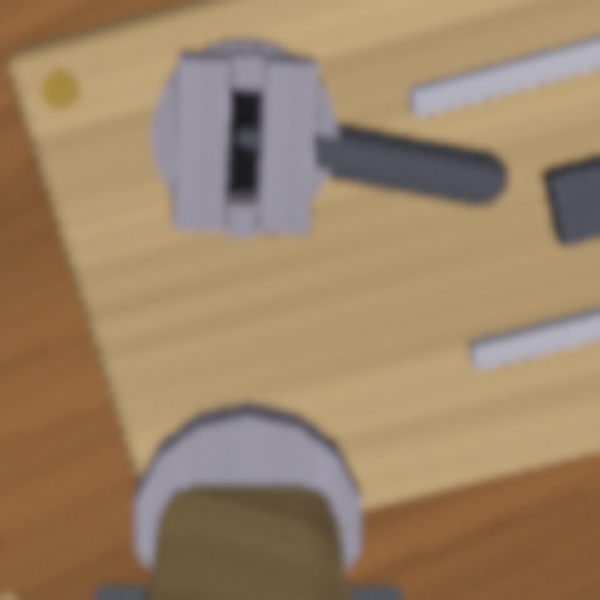

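Run:
```python
from h import *
W=cam('wrist'); s=r.observe(); c=lambda u,v:(270+u/5,125+v/5)
print('slot',atz(W,c(245,145),.042),'head',np.mean([atz(W,c(*p),.042) for p in [(180,52),(318,58),(310,232),(172,228)]],0))
a,b=atz(W,c(247.5,90),.042),atz(W,c(241.5,201),.042);e=b-a;print(np.linalg.norm(e),np.degrees(np.arctan2(e[1],e[0])))
for p,q in [((180,52),(172,228)),((318,58),(310,232)),((262,90),(257,203)),((233,90),(227,200))]:
    e=atz(W,c(*q),.042)-atz(W,c(*p),.042);print('edge',np.degrees(np.arctan2(e[1],e[0])))
z=s['ee_pos'][2]-.231+.021   # shoulder top
print('shoulder L/R pred', proj(W,[*s['ee_pos'][:2],z]), 'obs col',270+248/5)
x,y,_,_=s['eef_rot']; print('tool y yaw',np.degrees(np.arctan2(2*y*y-1,2*x*y)))
for t in ['screw_slot']: print(models.landmark_of('wrist',t))
print([proj(W,[.625,.155,.042])])
# pad/ shoulder ellipse as check
for u in [(135,515),(362,515)]: print(atz(W,c(*u),z))
```

```text
slot [0.62556935 0.15457462 0.042     ] head [0.62574347 0.1544945  0.042     ]
0.021762699005980934 150.3523345618366
edge 150.06384217339615
edge 151.60292714500335
edge 151.08347071270828
edge 150.15955097686074
shoulder L/R pred [319.55698262 228.85181683] obs col 319.6
tool y yaw -116.59096463617533
[{'xy': [312.3, 153.0], 'conf': 0.67}]
[array([318.87124987, 154.71425575])]
[0.60500286 0.1807852  0.15670313]
[0.59189603 0.15457132 0.15670313]
```

```bash
python3 -m pendant '[[1,-0.5,-1,0,0,-0.03],[2,-1,-3,0,0,-0.05],[2.75,-1.35,-5,0,0,-0.05],[2.75,-1.35,-7,0,0,-0.05],[2.75,-1.35,-8.3,0,0,-0.05],[2.75,-1.35,-9,0,0,-0.05],[2.75,-1.35,-9,0,0,-0.05],[2.75,-1.35,-9,0,0,-0.05]]' 0
python3 - <<'E'
from h import *
W=cam('wrist'); S=cam('side')
a=W['img'][150:300,240:400];b=S['img'][130:230,270:370]
cv2.imwrite('pics/f_w.png',cv2.resize(a,None,fx=4,fy=4,interpolation=cv2.INTER_CUBIC)); cv2.imwrite('pics/f_s.png',cv2.resize(b,None,fx=5,fy=5,interpolation=cv2.INTER_CUBIC))
s=r.observe(); print(s['time_s'],s['ee_pos'],s['eef_rot'],s['wrist_force'],s['torque'])
E
```

```text
time_s: 11.1
ee_pos: [0.6255, 0.1546, 0.2776]
eef_rot: [0.967, -0.254, 0.001, -0.0]
wrist_force: [-0.3, 0.1, -2.0]
opening: 0.0173
11.2 [0.62553117 0.15456602 0.2775173 ] [ 9.67143531e-01 -2.54230326e-01  5.16044914e-04 -2.53705761e-04] [ 0.15072017 -0.11429327 -1.74645064] [0.01305804 0.01647874 0.00236528]
```

View pics/f_w.png

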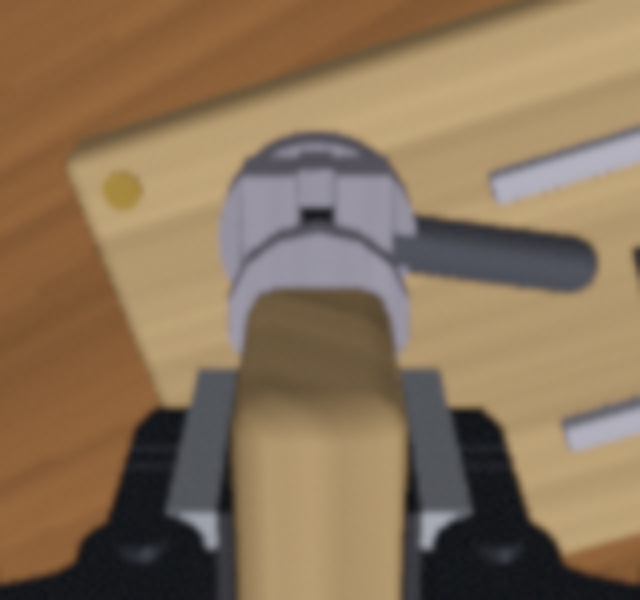

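View pics/f_s.png

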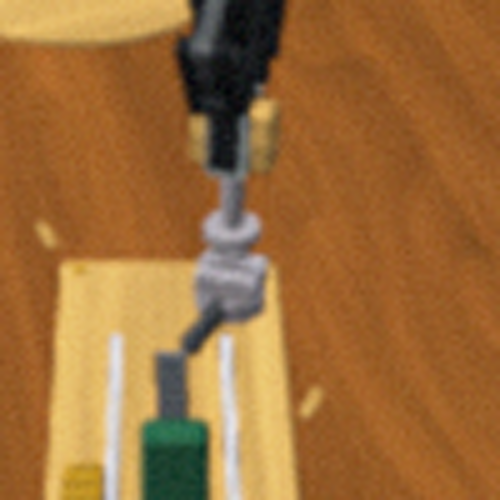

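```bash
python3 -m pendant '[[0,0,-0.2,0,0,0],[0,0,-0.4,0,0,0],[0,0,-0.6,0,0,0],[0,0,-0.8,0,0,0],[0,0,-0.9,0,0,0],[0,0,-0.9,0,0,0],[0,0,-0.9,0,0,0],[0,0,-0.9,0,0,0]]' 0
```

```text
time_s: 12.2
ee_pos: [0.6255, 0.1545, 0.2678]
eef_rot: [0.967, -0.254, 0.0, -0.0]
wrist_force: [0.3, 0.1, -1.2]
opening: 0.0176
```

```bash
python3 -m pendant '[[0,0,-0.15,0,0,0],[0,0,-0.3,0,0,0],[0,0,-0.45,0,0,0],[0,0,-0.6,0,0,0],[0,0,-0.75,0,0,0],[0,0,-0.85,0,0,0],[0,0,-0.85,0,0,0],[0,0,-0.85,0,0,0]]' 0
python3 - <<'E'
from h import *
W=cam('wrist')
a=W['img'][150:300,240:400]
cv2.imwrite('pics/g_w.png',cv2.resize(a,None,fx=4,fy=4,interpolation=cv2.INTER_CUBIC))
s=r.observe(); print(s['time_s'],s['ee_pos'],s['eef_rot'],s['wrist_force'],s['torque'],s['qpos'][5])
E
```

```text
time_s: 13.2
ee_pos: [0.6255, 0.1545, 0.2595]
eef_rot: [0.967, -0.254, 0.0, -0.0]
wrist_force: [-1.6, 0.5, 3.2]
opening: 0.0176
13.25 [0.62552155 0.15449529 0.25951048] [ 9.67133362e-01 -2.54269572e-01  1.85348004e-04 -9.90729194e-05] [-0.92491836  0.44670075  3.77470557] [-0.07065531  0.24568757 -0.02388472] 2.28752894330727
```

View pics/g_w.png

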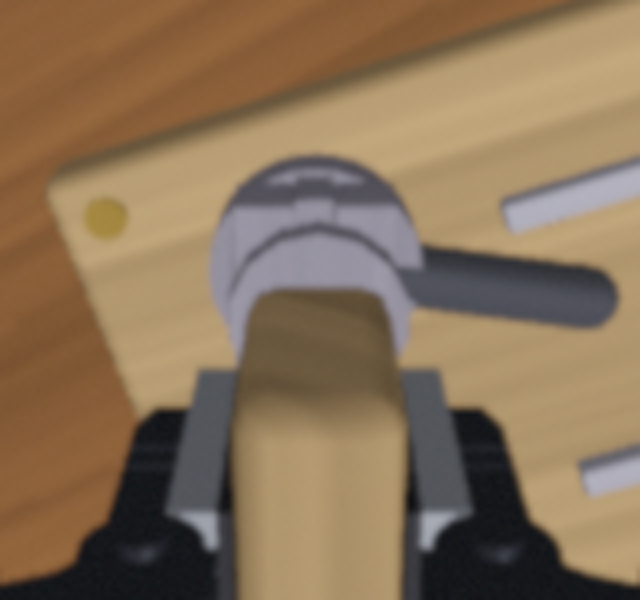

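```bash
python3 -m pendant '[[0,0,0,0,0,0.1],[0,0,0,0,0,0.2],[0,0,0,0,0,0.3],[0,0,0,0,0,0.4],[0,0,0,0,0,0.5],[0,0,0,0,0,0.6],[0,0,0,0,0,0.7],[0,0,0,0,0,0.75]]' 0
python3 -c "
from h import *
s=r.observe();print(s['wrist_force'],s['torque'],s['eef_rot'])"
python3 -m pendant '[[0,0,0,0,0,0.05],[0,0,0,0,0,0.1],[0,0,0,0,0,0.15],[0,0,0,0,0,0.18],[0,0,0,0,0,0.2],[0,0,0,0,0,0.2],[0,0,0,0,0,0.2],[0,0,0,0,0,0.2]]' 0
python3 -c "
from h import *
s=r.observe();print(s['wrist_force'],s['torque'],s['eef_rot'])"
```

```text
time_s: 14.25
ee_pos: [0.6255, 0.1546, 0.2595]
eef_rot: [0.993, 0.119, 0.0, -0.0]
wrist_force: [-0.7, 0.0, 3.2]
opening: 0.0172
[-0.70277829  0.01975431  3.21127731] [ 0.10277573  0.08261892 -0.1969268 ] [ 9.92918518e-01  1.18796961e-01  2.83448923e-04 -1.35481737e-04]
time_s: 15.25
ee_pos: [0.6255, 0.1545, 0.2595]
eef_rot: [0.976, 0.216, 0.0, 0.0]
wrist_force: [-0.2, -0.1, 5.5]
opening: 0.0174
[-0.15140721 -0.06014042  5.54879868] [-0.00823276 -0.05195633 -0.11047803] [9.76411895e-01 2.15916080e-01 2.38983458e-04 4.86941455e-06]
```

```bash
python3 -m pendant '[[0,0,0,0,0,0.02],[0,0,0,0,0,0.04],[0,0,0,0,0,0.06],[0,0,0,0,0,0.08],[0,0,0,0,0,0.1],[0,0,0,0,0,0.12],[0,0,0,0,0,0.12],[0,0,0,0,0,0.12]]' 0
python3 -c "
from h import *
s=r.observe();print(s['wrist_force'],s['torque'],s['eef_rot'])"
```

```text
time_s: 16.25
ee_pos: [0.6255, 0.1545, 0.2595]
eef_rot: [0.962, 0.274, 0.0, 0.0]
wrist_force: [-0.8, -0.9, 5.0]
opening: 0.0175
[-0.76971672 -0.94720055  4.96107905] [-0.02699681  0.00647088 -0.10565978] [9.61710650e-01 2.74066664e-01 2.94355033e-04 5.16617171e-05]
```

```bash
python3 -m pendant '[[0,0,0,0,0,0.02],[0,0,0,0,0,0.04],[0,0,0,0,0,0.06],[0,0,0,0,0,0.08],[0,0,0,0,0,0.1],[0,0,0,0,0,0.1],[0,0,0,0,0,0.1],[0,0,0,0,0,0.1]]' 0
python3 -c "
from h import *
s=r.observe();print(s['wrist_force'],s['torque'],s['eef_rot'])
W=cam('wrist');cv2.imwrite('pics/h_w.png',W['img'])"
```

```text
time_s: 17.25
ee_pos: [0.6256, 0.1544, 0.2595]
eef_rot: [0.947, 0.322, 0.0, 0.0]
wrist_force: [0.0, 0.7, 4.6]
opening: 0.0171
[0.03120139 0.70897205 4.63258559] [-0.11347993 -0.0926007  -0.35724339] [9.46859091e-01 3.21648528e-01 2.85350884e-04 7.56565054e-05]
```

View pics/h_w.png

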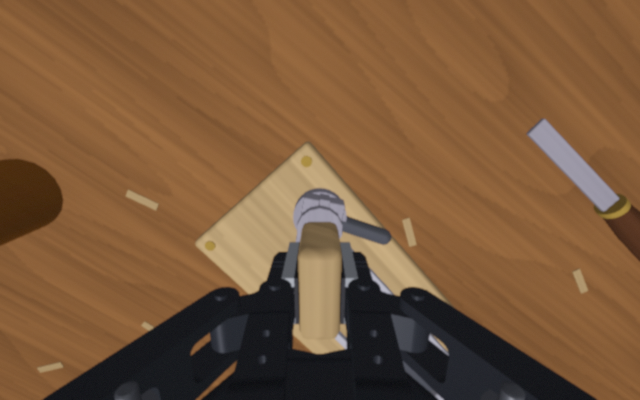

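```bash
python3 -m pendant '[[0,0,0,0,0,0.01],[0,0,0,0,0,0.02],[0,0,0,0,0,0.03],[0,0,0,0,0,0.04],[0,0,0,0,0,0.05],[0,0,0,0,0,0.05],[0,0,0,0,0,0.05],[0,0,0,0,0,0.05]]' 0
python3 -c "
from h import *
s=r.observe();print(s['wrist_force'],s['torque'],s['eef_rot'])"
```

```text
time_s: 18.3
ee_pos: [0.6256, 0.1544, 0.2594]
eef_rot: [0.939, 0.345, 0.0, 0.0]
wrist_force: [0.2, -0.7, 5.1]
opening: 0.0173
[ 0.15726823 -0.73194494  5.05807259] [-0.0738747  -0.05699316 -0.69201057] [9.38584307e-01 3.45049881e-01 2.76237699e-04 3.65038371e-05]
```

```bash
python3 -m pendant '[[0,0,0,0,0,-0.02],[0,0,0,0,0,-0.04],[0,0,0,0,0,-0.06],[0,0,0,0,0,-0.06],[0,0,0,0,0,-0.06],[0,0,0,0,0,-0.06],[0,0,0,0,0,-0.06],[0,0,0,0,0,-0.06]]' 0
python3 -m pendant '[[0,0,0,0,0,0],[0,0,0,0,0,0],[0,0,0,0,0,0],[0,0,0,0,0,0],[0,0,0,0,0,0],[0,0,0,0,0,0],[0,0,0.5,0,0,0],[0,0,1.5,0,0,0]]' 100
python3 -c "
from h import *
s=r.observe();print(s['wrist_force'],s['torque'],s['eef_rot'])
W=cam('wrist');cv2.imwrite('pics/i_w.png',W['img'])"
```

```text
time_s: 19.3
ee_pos: [0.6256, 0.1544, 0.2595]
eef_rot: [0.948, 0.317, 0.0, 0.0]
wrist_force: [0.4, -1.2, 4.9]
opening: 0.0173
time_s: 20.3
ee_pos: [0.6254, 0.1545, 0.2745]
eef_rot: [0.948, 0.317, -0.0, -0.0]
wrist_force: [0.0, -0.0, -0.0]
opening: 0.0855
[ 0.00508565 -0.0322311  -0.02233985] [-0.02546218  0.01716139 -0.01577832] [ 9.48316727e-01  3.17325280e-01 -2.29514288e-04 -1.87707804e-05]
```

View pics/i_w.png

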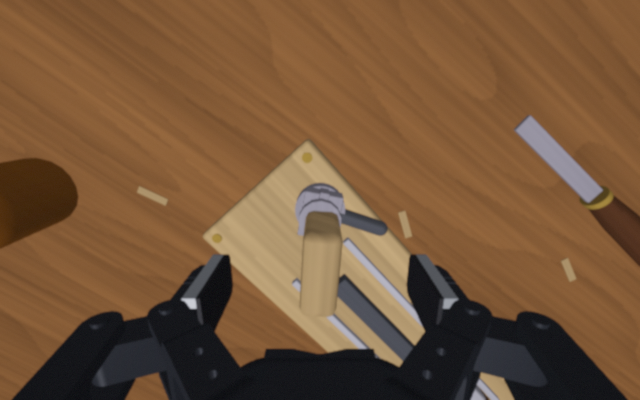

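```bash
python3 -m pendant '[[0,0,2,0,0,0],[0,0,5,0,0,0],[0,0,7,0,0,0],[-1,-4,7.5,0,0,-0.18],[-3,-9,7.5,0,0,-0.36],[-5,-14,7.5,0,0,-0.54],[-7,-19,7.5,0,0,-0.72],[-7.45,-20.3,7.5,0,0,-0.843]]' 100
python3 -m pendant '[[0,0,0,0,0,0],[0,0,0,0,0,0],[0,0,0,0,0,0],[0,0,0,0,0,0],[0,0,0,0,0,0],[0,0,0,0,0,0],[0,0,0,0,0,0],[0,0,0,0,0,0]]' 100
python3 -c "
from h import *
s=r.observe();print(s['ee_pos'],s['wrist_force'],s['torque'],s['eef_rot'])
W=cam('wrist');cv2.imwrite('pics/j_w.png',W['img'])
T=cam('top');S=cam('side');cv2.imwrite('pics/j_t.png',cv2.resize(T['img'][160:240,230:360],None,fx=6,fy=6,interpolation=cv2.INTER_CUBIC));cv2.imwrite('pics/j_s.png',cv2.resize(S['img'][100:280,210:400],None,fx=3.3,fy=3.3,interpolation=cv2.INTER_CUBIC))"
```

```text
time_s: 21.35
ee_pos: [0.5498, -0.0508, 0.3502]
eef_rot: [0.995, -0.102, 0.0, 0.0]
wrist_force: [1.3, -0.4, 1.0]
opening: 0.0851
time_s: 22.35
ee_pos: [0.551, -0.0485, 0.3492]
eef_rot: [0.995, -0.098, 0.0, -0.0]
wrist_force: [-0.5, -0.2, 0.5]
opening: 0.0852
[ 0.55096    -0.04851788  0.34923235] [-0.52071972 -0.19971328  0.45117881] [ 0.02006001 -0.03779432 -0.01003965] [ 9.95142645e-01 -9.84434552e-02  4.19347983e-05 -4.88886192e-06]
```

View pics/j_w.png

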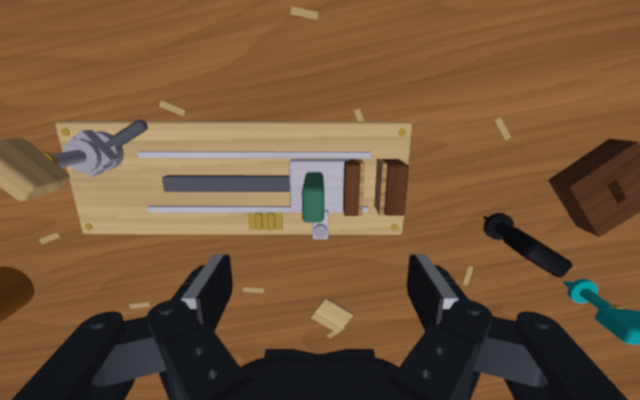

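View pics/j_s.png

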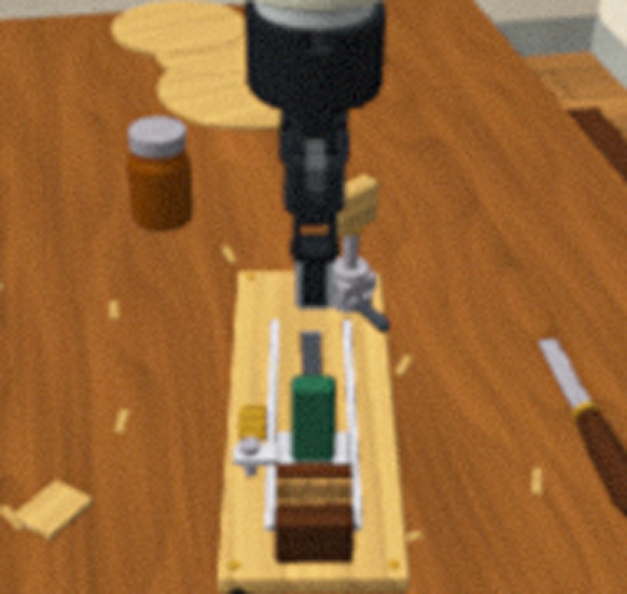

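Run:
```python
import cv2
a=cv2.imread('pics/j_w.png'); cv2.imwrite('pics/j_crop.png',cv2.resize(a[145:245,230:350],None,fx=6.5,fy=5.9,interpolation=cv2.INTER_CUBIC))
```

View pics/j_crop.png

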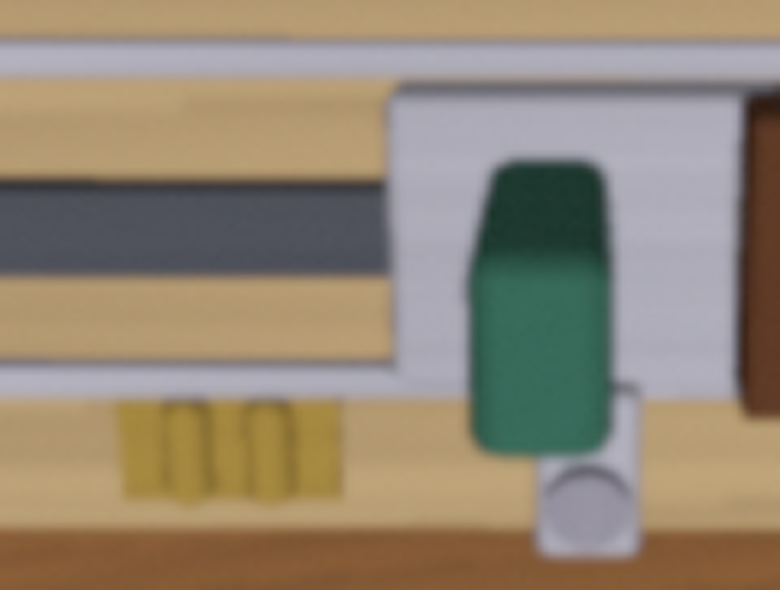

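Run:
```python
from h import *
W=cam('wrist'); c=lambda u,v:(230+u/6.5,145+v/5.9)
cr=[atz(W,p,.016) for p in [(56,124),(412,123),(404,233.5),(84,234)]]
for q in cr: print(q.round(4))
cc=np.mean(cr,0); 
e=cr[0]-cr[1];f=cr[3]-cr[2]; print(np.linalg.norm(e),np.linalg.norm(f),cc, np.degrees([np.arctan2(e[1],e[0]),np.arctan2(f[1],f[0])]))
th=np.radians(78.7); y=np.array([np.cos(th),np.sin(th)]); x=np.array([y[1],-y[0]])
for C in [cc[:2],np.array([.5678,.0336])]:
  for n,p,z in [('strip',(231,449),.019),('ridges',(229,450),.022),('handle',(541,355),.096),('ball',(588,508),.045),('ball',(588,508),.035)]:
    q=atz(W,c(*p),z); print(n,q.round(4),'clamp',((q[:2]-C)@x).round(4),((q[:2]-C)@y).round(4))
s=r.observe(); a=s['eef_rot']; print(np.degrees(np.arctan2(2*a[1]**2-1,2*a[0]*a[1])))
```

```text
[0.6588 0.1923 0.016 ]
[ 0.5919 -0.1489  0.016 ]
[ 0.4765 -0.1281  0.016 ]
[0.5443 0.215  0.016 ]
0.34769586565844407 0.3496996759847389 [0.56786983 0.03259815 0.016     ] [78.91069231 78.82719172]
strip [0.5212 0.016  0.019 ] clamp -0.0425 -0.0254
ridges [0.5222 0.0156 0.022 ] clamp -0.0415 -0.0256
handle [ 0.5537 -0.044   0.096 ] clamp 0.0011 -0.0779
ball [ 0.5094 -0.0413  0.045 ] clamp -0.0428 -0.0839
ball [ 0.5052 -0.0405  0.035 ] clamp -0.0471 -0.084
strip [0.5212 0.016  0.019 ] clamp -0.0422 -0.0264
ridges [0.5222 0.0156 0.022 ] clamp -0.0412 -0.0266
handle [ 0.5537 -0.044   0.096 ] clamp 0.0014 -0.0789
ball [ 0.5094 -0.0413  0.045 ] clamp -0.0425 -0.0849
ball [ 0.5052 -0.0405  0.035 ] clamp -0.0469 -0.0849
-101.30026279439141
```

```bash
python3 -m pendant '[[0.27,0.45,-1.5,0,0,0],[0.27,0.45,-4,0,0,0],[0.27,0.45,-7,0,0,0],[0.27,0.45,-9.5,0,0,0],[0.27,0.45,-11,0,0,0],[0.27,0.45,-11.2,0,0,0],[0.27,0.45,-11.2,0,0,0],[0.27,0.45,-11.2,0,0,0]]' 100
python3 -m pendant '[[0,0,0,0,0,0],[0,0,0,0,0,0],[0,0,0,0,0,0],[0,0,0,0,0,0],[0,0,0,0,0,0],[0,0,0,0,0,0],[0,0,0,0,0,0],[0,0,0,0,0,0]]' 0
python3 -c "
from h import *
s=r.observe();print(s['ee_pos'],s['wrist_force'],s['torque'],s['eef_rot'])
W=cam('wrist');cv2.imwrite('pics/k_w.png',W['img'])"
```

```text
time_s: 23.55
ee_pos: [0.5539, -0.044, 0.2382]
eef_rot: [0.995, -0.098, 0.001, 0.0]
wrist_force: [-0.1, 0.6, 0.1]
opening: 0.0854
time_s: 24.55
ee_pos: [0.5537, -0.0439, 0.2374]
eef_rot: [0.995, -0.098, 0.0, -0.0]
wrist_force: [-2.0, 5.0, 5.7]
opening: 0.0172
[ 0.55367959 -0.04389088  0.23737305] [-2.04541488  5.01001765  5.65406555] [ 0.70063909  0.24899925 -0.13592889] [ 9.95144499e-01 -9.84245395e-02  5.11043820e-05 -1.81280537e-04]
```

View pics/k_w.png

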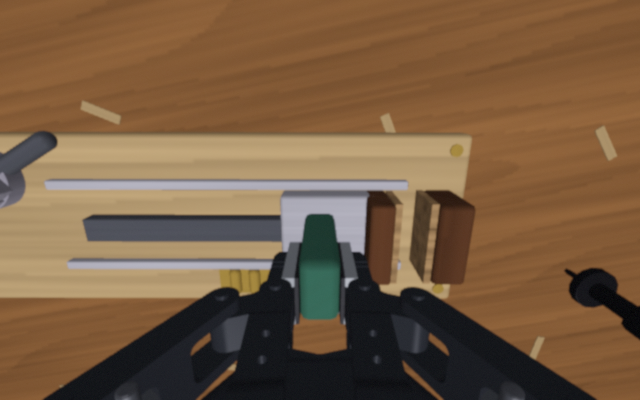

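```bash
python3 -m pendant '[[0.08,0.39,0,0,0,0],[0.2,0.98,0,0,0,0],[0.31,1.57,0,0,0,0],[0.43,2.16,0,0,0,0],[0.55,2.75,0,0,0,0],[0.66,3.33,0,0,0,0],[0.74,3.73,0,0,0,0],[0.78,3.92,0,0,0,0]]' 0
python3 -c "
from h import *
s=r.observe();print(s['ee_pos'],s['wrist_force'],s['torque'],s['eef_rot'])
W=cam('wrist');cv2.imwrite('pics/l_w.png',W['img'])"
```

```text
time_s: 25.6
ee_pos: [0.5615, -0.0053, 0.2374]
eef_rot: [0.995, -0.099, -0.0, 0.001]
wrist_force: [-3.6, -7.6, 6.1]
opening: 0.017
[ 0.56145649 -0.00534002  0.23737149] [-3.60908632 -7.57514095  6.06155372] [-0.94066637  0.59805033 -0.06017574] [ 9.95131495e-01 -9.85512669e-02 -1.92050790e-05  9.77644166e-04]
```

View pics/l_w.png

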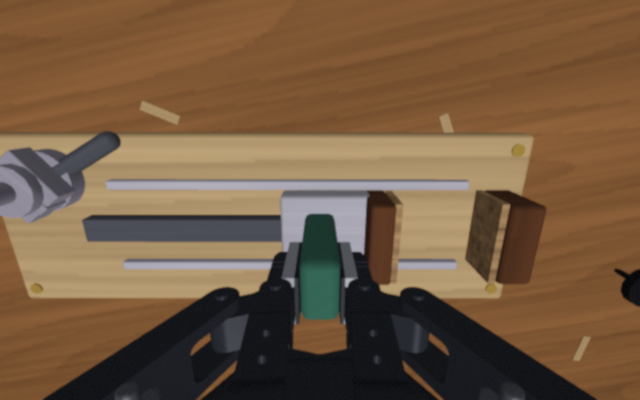

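```bash
cat > f.py <<'E'
from h import *
y=np.array([np.cos(np.radians(78.75)),np.sin(np.radians(78.75))])
F=np.array([r.observe()['wrist_force'] for _ in range(1)]);s=r.observe()
print('travel %.1f  pull %.2f lat %.2f'%(1000*(s['ee_pos'][:2]-[.5537,-.0439])@y, -s['wrist_force'][:2]@y, s['wrist_force'][:2]@[y[1],-y[0]]))
E
python3 -m pendant '[[0.02,0.1,0,0,0,0],[0.04,0.2,0,0,0,0],[0.06,0.3,0,0,0,0],[0.08,0.39,0,0,0,0],[0.08,0.39,0,0,0,0],[0.08,0.39,0,0,0,0],[0.08,0.39,0,0,0,0],[0.08,0.39,0,0,0,0]]' 0; python3 f.py
python3 -m pendant '[[0.01,0.05,0,0,0,0],[0.02,0.1,0,0,0,0],[0.03,0.15,0,0,0,0],[0.04,0.2,0,0,0,0],[0.04,0.2,0,0,0,0],[0.04,0.2,0,0,0,0],[0.04,0.2,0,0,0,0],[0.04,0.2,0,0,0,0]]' 0; python3 f.py
python3 -m pendant '[[0.01,0.05,0,0,0,0],[0.02,0.1,0,0,0,0],[0.03,0.15,0,0,0,0],[0.04,0.2,0,0,0,0],[0.04,0.2,0,0,0,0],[0.04,0.2,0,0,0,0],[0.04,0.2,0,0,0,0],[0.04,0.2,0,0,0,0]]' 0; python3 f.py
python3 -m pendant '[[0.01,0.05,0,0,0,0],[0.02,0.1,0,0,0,0],[0.03,0.15,0,0,0,0],[0.04,0.2,0,0,0,0],[0.04,0.2,0,0,0,0],[0.04,0.2,0,0,0,0],[0.04,0.2,0,0,0,0],[0.04,0.2,0,0,0,0]]' 0; python3 f.py
```

```text
time_s: 26.65
ee_pos: [0.5622, -0.0016, 0.2374]
eef_rot: [0.995, -0.099, 0.0, 0.001]
wrist_force: [-3.2, -5.8, 6.9]
opening: 0.0175
travel 43.2  pull 6.29 lat -2.03
time_s: 27.65
ee_pos: [0.5626, 0.0004, 0.2374]
eef_rot: [0.995, -0.099, -0.0, 0.001]
wrist_force: [-4.5, -6.3, 6.4]
opening: 0.017
travel 45.2  pull 7.01 lat -3.18
time_s: 28.65
ee_pos: [0.563, 0.0021, 0.2374]
eef_rot: [0.995, -0.099, -0.0, 0.001]
wrist_force: [-5.3, -9.6, 7.2]
opening: 0.0172
travel 46.9  pull 10.46 lat -3.35
time_s: 29.65
ee_pos: [0.5634, 0.0042, 0.2374]
eef_rot: [0.995, -0.099, -0.0, 0.001]
wrist_force: [-4.7, -8.0, 5.8]
opening: 0.0175
travel 49.1  pull 8.73 lat -3.06
```

```bash
python3 -m pendant '[[0.02,0.1,0,0,0,0],[0.04,0.2,0,0,0,0],[0.06,0.3,0,0,0,0],[0.08,0.39,0,0,0,0],[0.08,0.39,0,0,0,0],[0.08,0.39,0,0,0,0],[0.08,0.39,0,0,0,0],[0.08,0.39,0,0,0,0]]' 0; python3 f.py
python3 -m pendant '[[0.01,0.05,0,0,0,0],[0.02,0.1,0,0,0,0],[0.03,0.15,0,0,0,0],[0.04,0.2,0,0,0,0],[0.04,0.2,0,0,0,0],[0.04,0.2,0,0,0,0],[0.04,0.2,0,0,0,0],[0.04,0.2,0,0,0,0]]' 0; python3 f.py
python3 -m pendant '[[0.01,0.05,0,0,0,0],[0.02,0.1,0,0,0,0],[0.03,0.15,0,0,0,0],[0.04,0.2,0,0,0,0],[0.04,0.2,0,0,0,0],[0.04,0.2,0,0,0,0],[0.04,0.2,0,0,0,0],[0.04,0.2,0,0,0,0]]' 0; python3 f.py
python3 -m pendant '[[0.01,0.05,0,0,0,0],[0.01,0.07,0,0,0,0],[0.02,0.1,0,0,0,0],[0.02,0.1,0,0,0,0],[0.02,0.1,0,0,0,0],[0.02,0.1,0,0,0,0],[0.02,0.1,0,0,0,0],[0.02,0.1,0,0,0,0]]' 0; python3 f.py
```

```text
time_s: 30.65
ee_pos: [0.5642, 0.0084, 0.2374]
eef_rot: [0.995, -0.099, 0.0, 0.001]
wrist_force: [-3.2, -5.5, 6.3]
opening: 0.017
travel 53.3  pull 6.01 lat -2.12
time_s: 31.65
ee_pos: [0.5646, 0.0104, 0.2374]
eef_rot: [0.995, -0.099, -0.0, 0.001]
wrist_force: [-3.1, -4.9, 6.6]
opening: 0.0171
travel 55.4  pull 5.44 lat -2.11
time_s: 32.65
ee_pos: [0.5651, 0.0125, 0.2374]
eef_rot: [0.995, -0.099, 0.0, 0.001]
wrist_force: [-3.2, -3.2, 6.0]
opening: 0.0171
travel 57.5  pull 3.73 lat -2.49
time_s: 33.65
ee_pos: [0.5652, 0.0135, 0.2374]
eef_rot: [0.995, -0.099, 0.0, 0.001]
wrist_force: [-2.7, -4.9, 7.0]
opening: 0.017
travel 58.5  pull 5.37 lat -1.69
```

```bash
python3 -m pendant '[[0,0.03,0,0,0,0],[0.01,0.05,0,0,0,0],[0.01,0.05,0,0,0,0],[0.01,0.05,0,0,0,0],[0.01,0.05,0,0,0,0],[0.01,0.05,0,0,0,0],[0.01,0.05,0,0,0,0],[0.01,0.05,0,0,0,0]]' 0; python3 f.py
python3 -m pendant '[[0,0.03,0,0,0,0],[0.01,0.05,0,0,0,0],[0.01,0.05,0,0,0,0],[0.01,0.05,0,0,0,0],[0.01,0.05,0,0,0,0],[0.01,0.05,0,0,0,0],[0.01,0.05,0,0,0,0],[0.01,0.05,0,0,0,0]]' 0; python3 f.py
```

```text
time_s: 34.65
ee_pos: [0.5653, 0.0138, 0.2374]
eef_rot: [0.995, -0.099, -0.0, 0.001]
wrist_force: [-4.0, -6.6, 6.2]
opening: 0.0174
travel 58.9  pull 7.20 lat -2.62
time_s: 35.65
ee_pos: [0.5654, 0.0143, 0.2374]
eef_rot: [0.995, -0.099, -0.0, 0.001]
wrist_force: [-4.6, -5.6, 6.8]
opening: 0.0175
travel 59.3  pull 6.39 lat -3.44
```

```bash
python3 -m pendant '[[0,0.03,0,0,0,0],[0.01,0.06,0,0,0,0],[0.01,0.06,0,0,0,0],[0.01,0.06,0,0,0,0],[0.01,0.06,0,0,0,0],[0.01,0.06,0,0,0,0],[0.01,0.06,0,0,0,0],[0.01,0.06,0,0,0,0]]' 0; python3 f.py
python3 - <<'E'
from h import *
W=cam('wrist');cv2.imwrite('pics/m_w.png',W['img']);S=cam('side');T=cam('top')
cv2.imwrite('pics/m_s.png',cv2.resize(S['img'][100:280,210:400],None,fx=3.3,fy=3.3,interpolation=cv2.INTER_CUBIC))
cv2.imwrite('pics/m_s2.png',cv2.resize(S['img'][190:250,260:340],None,fx=8,fy=8,interpolation=cv2.INTER_CUBIC))
cv2.imwrite('pics/m_t.png',cv2.resize(T['img'][150:245,230:370],None,fx=5,fy=5,interpolation=cv2.INTER_CUBIC))
E
python3 f.py
```

```text
time_s: 36.65
ee_pos: [0.5655, 0.0147, 0.2374]
eef_rot: [0.995, -0.099, -0.0, 0.001]
wrist_force: [-4.1, -8.6, 6.3]
opening: 0.0171
travel 59.8  pull 9.20 lat -2.37
travel 59.8  pull 8.95 lat -3.16
```

View pics/m_s2.png

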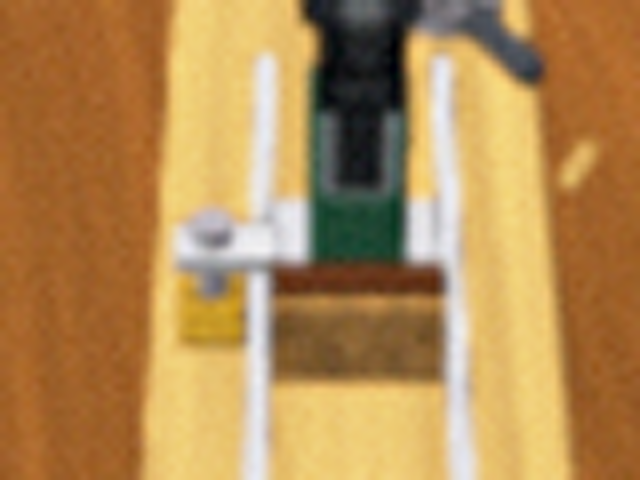

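View pics/m_s.png

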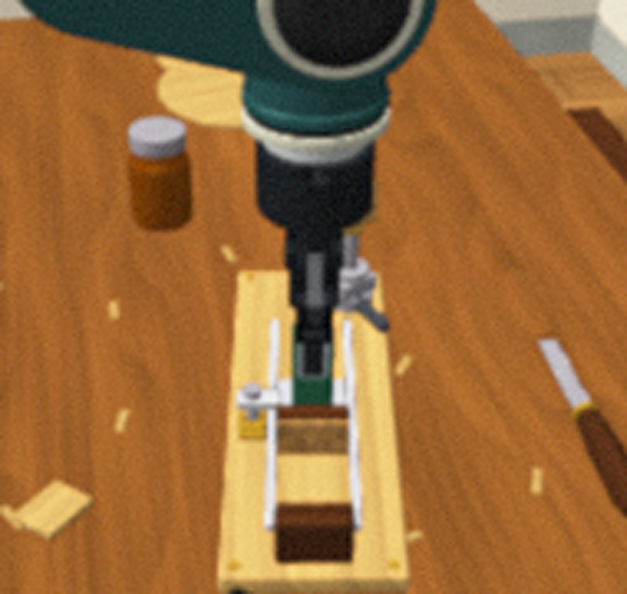

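View pics/m_w.png

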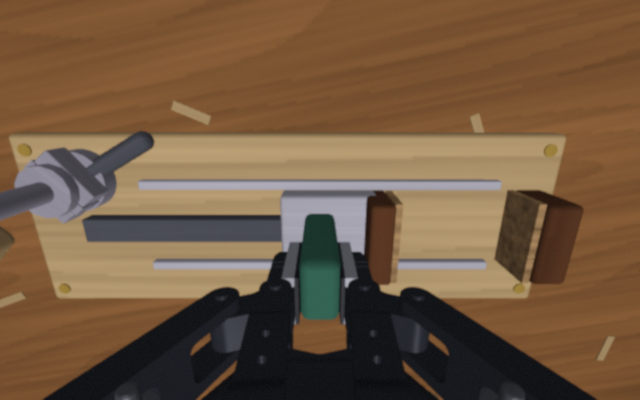

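View pics/m_t.png

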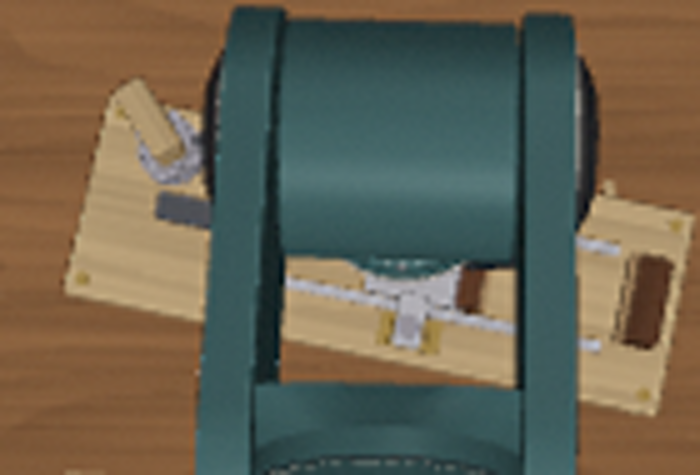

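```bash
python3 -m pendant '[[0,-0.02,0,0,0,0],[-0.01,-0.05,0,0,0,0],[-0.01,-0.05,0,0,0,0],[-0.01,-0.05,0,0,0,0],[-0.01,-0.05,0,0,0,0],[-0.01,-0.05,0,0,0,0],[-0.01,-0.05,0,0,0,0],[-0.01,-0.05,0,0,0,0]]' 0; python3 f.py
python3 - <<'E'
from h import *
T=cam('top'); cv2.imwrite('pics/n_t.png',cv2.resize(T['img'][200:225,295:325],None,fx=20,fy=20,interpolation=cv2.INTER_CUBIC))
E
python3 f.py
```

```text
time_s: 37.8
ee_pos: [0.5654, 0.0143, 0.2374]
eef_rot: [0.995, -0.099, -0.0, 0.001]
wrist_force: [-4.2, -6.9, 6.5]
opening: 0.0174
travel 59.4  pull 7.57 lat -2.81
travel 59.4  pull 7.76 lat -2.40
```

View pics/n_t.png

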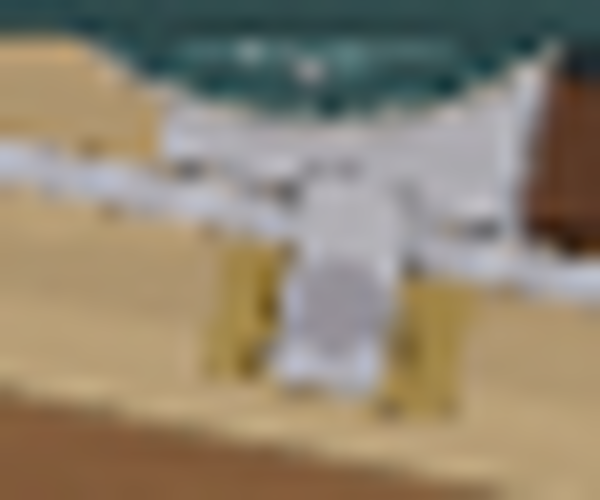

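```bash
python3 -c "
from h import *
print(r.hand_in())"
```

```text
the job is handed in; nothing more can be done
None
```

I opened the clamp and handed the job in at about 38 s, with the gripper still holding the jaw in the notch.

- **Latch:** I put the wooden-handled key in the slotted screw and turned it anticlockwise until it stopped. It had turned about 1.2 rad, and the torque rose from about 0.1 to 0.7 N m. I eased the turn back a little before releasing. The pictures show the key standing in the screw and the pawl swung clear of the tail bar.
- **Jaw:** I drew it by the green handle to 59.4 mm of travel.
    - **Pull felt:** it rose to 10.5 N at about 47 mm, where the first ridge starts. It then fell to 3.7 N and climbed to about 9 N at 59.8 mm, so I backed off 0.4 mm. At the end it was about 7.6 N, close to the spring's own pull.
    - **Top view:** the jaw's arm is centred over the brass strip, which agrees.
- **Less certain:** the force readings are noisy by about 1 N. I did not push on to see the full 9 N jump at the second ridge, so the notch centre is good to about half a millimetre.
- **Not to be disturbed:** the jar, chisel and blank looked undisturbed in the last side picture, which I judged by eye. I did not go near the black and turquoise look-alike keys.

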